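# Fit the grinding head and click the splash guard shut

### The arm

A 6-joint arm with a two-finger parallel gripper is mounted at the origin on the work surface. World frame = base frame: x ahead of the robot, y to its left, z up, the work surface at z = 0. Lengths are in mm, angles in degrees, forces in N, time in s.
With the tool pointing down it reaches from about 325 to 925 mm from the base axis. Payload 3.1 kg.
Tool frame: the origin (TCP) lies at the very end of the fingers, on their centre line; the grasp point (between the pads) lies grasp_offset behind it (grasp_offset is the distance from the TCP to the grasp point, in mm); z points along the fingers, y is the line along which they close (so a half turn about z gives the same grasp; the last joint's range is limited). The gripper opens to 85 mm and grips with 20 to 120 N. Pads are 22 mm wide; open, the fingers measure 114 mm over their backs; the gripper's body (76 mm by 85 mm) begins 54 mm behind the grasp point. The pads swing forward as they close: fully open they stand 13 mm farther back than shut.
Start: joints at [65.535, 12.427, 92.441, -0, 75.132, -6.429], TCP at [193.498, 594.304, 206.8] pointing down, gripper open.
Joint ranges: [-157.48, 157.48], [-44.54, 120.13], [17.64, 146.25], [-64.5, 244.5], [7.68, 150.69], [-147.95, 147.95]. Speed limits (degrees/s): [159.86, 159.86, 180, 180, 180, 180].

### API

Orientations are given as [roll, pitch, yaw] about the fixed x, y, z axes, in that order (R = Rz(yaw) Ry(pitch) Rx(roll)).
In Python, from station import * gives the robot as it stands. Calls block until the motion is done:
- goto(position, orientation): joint-space move of the TCP to a pose.
- move_l(position, attitude=None, speed=150): straight line of the TCP; attitude=None keeps the orientation; speed is the mean speed in mm/s.
- move_j(angles): joint-space move.
- grip(opening, squeeze=None): finger opening in mm; squeeze is the grip in N (None keeps the last); returns when the fingers have stopped.
- wait(seconds).
- solve_ik(position, orientation): joint angles nearest the present ones, or None.
- get_obs(): the state.
- get_image(name): name is "scene" or "top" or "wrist"; returns the picture (400x640x3 uint8, red, green, blue); there is no depth.
- get_calibration(name): a dict with "fx", "fy", "cx", "cy" (pixels), "R" (3x3) and "t" (3): a world point X has camera coordinates R X + t; the wrist camera has in their place "mount" (4x4, takes a point from camera to tool coordinates, whose origin is the TCP and whose axes are the flange's). Camera axes: x right, y down, z forward; pixel columns grow to the right and rows downward; lengths in mm; the calibration is good to about 2 mm. The wrist camera is an equidistant fisheye: a pixel r from the principal point sees the ray r / f radians off the axis. A picture is of the moment at which its call begins: read the wrist's pose just before it. get_calibration takes no time and is no camera call.
A pose or a line that the arm cannot do raises Unreachable and nothing moves.
- sign_off(): hands the job in; it is judged then, once.
Trained networks look in the newest picture that a camera, given by its name, has taken for a name from the list of things; names that differ only in an ending like _2 or _b are one class to them, and where a whole thing is asked for, a point or a joint stands for the part that bears it (a point fixed in the world has none). Each returns a list of dicts, best first, with "score" (0 to 1); they miss things now and then, are a little off and sometimes report something else, mostly with a low value. They report only what shows in the picture. A call takes as long as a camera call. They do not tell look-alikes from the thing itself.
- spot_in(name, camera): "extent" ([centre column, centre row, width, height] in pixels, round what is visible of it).
- regions_of(name, camera): "region" (400x640 bool, what is visible of it) and "extent" ([centre column, centre row, width, height] in pixels, round what is visible of it).
The state is a dict: "t": time; "joint_pos": joint angles; "qvel": joint speeds; "effort": joint torques, N m; "tcp_pos": TCP position; "ee_rot": TCP orientation; "wrist_force": force on the tool from outside, world axes, zero at the start; "moment": the same for the moment, N m; "grip_width": finger opening in mm; "grip_force": force on a finger pad.
Only numpy, scipy, OpenCV 4.12 (cv2) and the standard library are available. Lean on these libraries where they do the work, as an engineer would, in place of code of your own. Each camera call takes 0.05 s, during which the arm holds its last target. There are 200 camera calls.

### The job

Get the glass grinder ready for use: set the steel grinding head on the grinder's spindle, down on its shoulder, and then slide the clear guard over it until the catch clicks and keeps it shut. Push only as hard as the click needs, without ramming the guard into the rubber buffer behind the catch, leave the solder spool and the cork block where they stand, and let go of everything.

Things in the scene. Friction and masses are not known exactly. Their poses are not given: they have to be found in the camera images.
- machine: Bench glass grinder, a fixed grey box 170 mm (its x) by 360 mm (its y), 65 mm high, on the bench; origin at the centre of its underside, z up. Its flat top (deck) carries the spindle at x 0, y +70 mm, a clear guard that slides along its +y to shut, and near the +y end a dark steel catch block (36 by 40 mm, 52 mm high, its brass knob up to 68 mm) at x +45 mm, y about +120 to +160 mm.
- spindle_seat (a point): Point on the spindle's axis, on the shoulder (26 mm across, 6 mm high) on which the head rests. Axes as the machine's. Above the shoulder the spindle is 11 mm across and straight for 18 mm, then tapers to a blunt tip 24 mm above the shoulder.
- wheel: Grinding head: an upright steel tube 42 mm across, 30 mm high, with a 15 mm bore right through, about 0.16 kg; origin at the centre of its underside. It stands on the bench to the left of the grinder, in one of three places that it shares with the spool and the cork block. Fitted on the spindle and resting on the shoulder, its origin is at the spindle seat.
- guard_handle (a point): Middle of the top of the guard's handle, a black upright fin 14 mm thick (machine's y), 50 mm wide (machine's x), 32 mm high, on top of the hood. Axes as the machine's. The fin is pushed towards the machine's +y to shut the guard.
- hood_edge (a point): Middle of the top of the hood's leading (+y) edge. Axes as the machine's. The hood, a clear plastic box open below and at this end, is 110 mm long (y) and 140 mm wide (x), its top 52 mm above the deck; the fin's middle is 85 mm behind (-y of) this edge. A steel tongue 14 mm wide juts 30 mm ahead of this edge, at x +45 mm, 16 to 36 mm above the deck.
- guard (a joint): Slide of the guard (m): 0 fully open, 0 to 0.03 at the start. Sliding takes 1 to 2 N. Some 16 mm before home the tongue's ramp lifts the catch's roller and the push climbs from 3 to about 7 N, then falls away (the click). Let go on the ramp, the guard slips back. Caught, it rests at 0.116 to 0.144: the catch block is adjustable along y by 14 mm either way, differs each time and is not measured.
- pawl (a joint): How far the spring roller of the catch is lifted (m): 0 at rest, up to about 0.006 on top of the tooth, and about 0.003 when it sits in the notch behind the tooth with the guard caught. The brass knob on the catch block rises with it. Spring 1 N/mm with 5 N preload.
- buffer (a joint): How far the rubber buffer in the catch block is pressed by the tongue (m): 0 at rest. The guard just touches it (0 to 0.4 mm) when caught; it gives 1 mm for every 12 N. Pressed deeper than 1.7 mm (20 N) counts as ramming.
- spool: Aluminium solder spool, upright, flanges 44 mm across, 46 mm high; origin at the centre of its underside. Not to be moved.
- block: Cork block 45 by 40 mm, 30 mm high; origin at the centre of its underside. Not to be moved.
Not all that is in view belongs to the job. Leave any blue look-alike of the wheel alone.

How it is judged (in metres and radians):
On the way, in this order (a step that is already met when the one before it is completed fails the run):
1. the grinding head is seated on the spindle and let go while the guard is still open (horizontal distance between wheel and spindle_seat below 0.004 m and z of wheel in the frame of spindle_seat below 0.003 m and angle between wheel's own z axis and vertical below 0.1 rad and contact force between the fingers and wheel below 0.3 N and value of joint guard below 0.08 m), for 0.2 s.
2. the guard is shut, the catch's roller has dropped into the notch, and the guard is let go (value of joint guard above 0.11 m and value of joint pawl between 0.002 and 0.0042 m and velocity of joint guard below 0.01 m/s and contact force between the fingers and guard below 0.3 N), for 0.3 s.
At the end, for the whole second after the job is handed in: The guard stays shut by itself at rest, slid more than 110 mm with the catch's roller down in the notch (lifted 2 to 4.2 mm), and the grinding head sits upright on the spindle within 4 mm sideways and 3 mm of its shoulder (value of joint guard above 0.11 m and value of joint pawl between 0.002 and 0.0042 m and velocity of joint guard between -0.01 and 0.01 m/s and horizontal distance between wheel and spindle_seat below 0.004 m and z of wheel in the frame of spindle_seat below 0.003 m and angle between wheel's own z axis and vertical below 0.1 rad); the robot touches nothing.
It fails at once if the guard is rammed: the rubber buffer is pressed deeper than 1.7 mm (20 N) (value of joint buffer above 0.0017 m).
It fails at once if the solder spool is moved more than 20 mm (distance of spool from where it was at the start of the episode above 0.02 m).
It fails at once if the cork block is moved more than 20 mm (distance of block from where it was at the start of the episode above 0.02 m).
It also fails if it takes over 62 s, if anything falls off the work surface, if the arm or the gripper's body presses on something with over 40 N, if the wrist force passes 120 N, or if a joint passes its speed limit or range.

## Working session

There is one attempt and no reset: what is moved stays moved. The work goes in short steps, each a Python script; the robot and the scene stay as the last script left them, time stands still between calls to the robot, and variables do not carry over. Pictures are saved under pics/ and viewed, at most 10 in all, crops included, and the job is handed in when it is done.

```bash
ls; mkdir -p pics; cat > h.py <<'E'
from station import *
import numpy as np, cv2
def save(n,im): cv2.imwrite('pics/'+n+'.png',cv2.cvtColor(im,cv2.COLOR_RGB2BGR))
def ray(cam,u,v):
    c=get_calibration(cam);R=np.array(c['R']);t=np.array(c['t'])
    d=R.T@np.array([(u-c['cx'])/c['fx'],(v-c['cy'])/c['fy'],1]);return -R.T@t,d
def at_z(cam,u,v,z):
    o,d=ray(cam,u,v);return o+d*(z-o[2])/d[2]
def proj(cam,X):
    c=get_calibration(cam);p=np.array(c['R'])@np.array(X,float)+np.array(c['t']);return np.array([c['fx']*p[0]/p[2]+c['cx'],c['fy']*p[1]/p[2]+c['cy']])
E
python3 - <<'E'
from h import *
o=get_obs();print(o['t'],o['tcp_pos'],o['ee_rot'],o['wrist_force'],grasp_offset if 'grasp_offset' in globals() else o.keys())
for c in ('top','scene'):
    im=get_image(c);save(c,im);k=get_calibration(c);print(c,k['fx'],(-np.array(k['R']).T@np.array(k['t'])).round())
    for n in ('machine','wheel','spool','block','guard_handle','hood_edge','spindle_seat','pawl'):
        try:
            for r in spot_in(n,c)[:3]:print(c,n,round(r['score'],2),np.round(r['extent'],1))
        except Exception as e:print(n,e)
E
```

```text
pics
0.0 [193.12182622 593.48067402 205.45539431] [-1.79861087e+02 -1.52010157e-02  1.61965437e+02] [-0.41362266 -0.20228602 -0.01215092] 18.700000000000003
top 460.5520966944864 [ 449.   74. 1023.]
top machine 0.81 [390.5 181.1 174.3  89.1]
top wheel 0.88 [209.1 215.3  24.8  21.6]
top wheel 0.77 [246.2 214.8  20.6  25.3]
top spool 0.66 [250.9 165.8  22.5  24.8]
top spool 0.59 [420.6 178.8  80.9  77.7]
top spool 0.53 [389.  181.1 176.3  88.8]
top block 0.64 [248.1 250.1  20.4  20.2]
top guard_handle 0.97 [419.9 179.   81.   77. ]
top guard_handle 0.43 [208.2 213.8  21.3  19. ]
top hood_edge 0.58 [421.8 177.2  78.1  81.7]
top hood_edge 0.38 [390.7 179.4 174.2  85.1]
top spindle_seat 0.75 [391.2 183.1 173.2  83.3]
scene 456.8253186829291 [1267.  345.  746.]
scene machine 0.79 [251.2 214.8 171.9 110. ]
scene wheel 0.85 [392.4 232.1  19.5  19.9]
scene wheel 0.81 [430.9 242.8  21.   22.4]
scene wheel 0.43 [251.3 213.9 169.  109.1]
scene spool 0.67 [251.4 216.9 173.2 105.5]
scene spool 0.62 [378.  265.5  21.7  30.8]
scene spool 0.33 [431.2 243.8  20.7  25.7]
scene block 0.62 [396.4 212.5  17.7  19.6]
scene guard_handle 0.64 [394.6 213.1  19.4  18.5]
scene guard_handle 0.56 [222.9 194.1  73.5  62.8]
scene hood_edge 0.83 [222.9 192.9  75.5  65.8]
scene hood_edge 0.47 [429.9 243.6  18.9  22.3]
scene spindle_seat 0.64 [251.2 215.4 174.7 109.2]
```

```bash
python3 - <<'E'
import cv2,numpy as np
t=cv2.imread('pics/top.png');s=cv2.imread('pics/scene.png')
cv2.imwrite('pics/topc.png',cv2.resize(t[120:275,190:490],None,fx=2.66,fy=2.66,interpolation=cv2.INTER_CUBIC))
cv2.imwrite('pics/scenec.png',cv2.resize(s[140:290,150:460],None,fx=2.55,fy=2.55,interpolation=cv2.INTER_CUBIC))
E
```

```text
(no output)
```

View pics/topc.png

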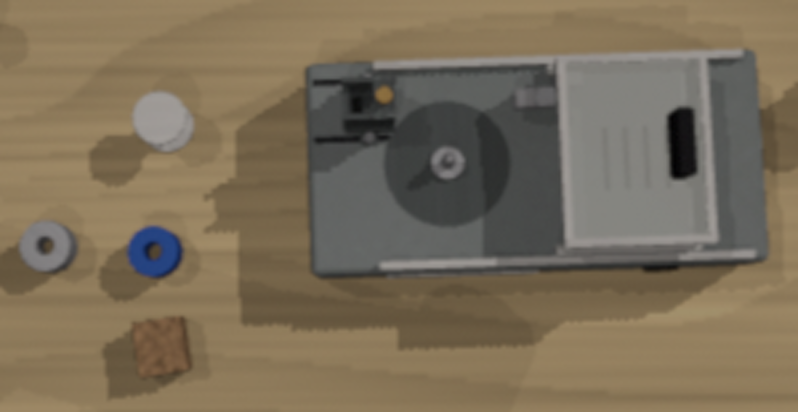

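View pics/scenec.png

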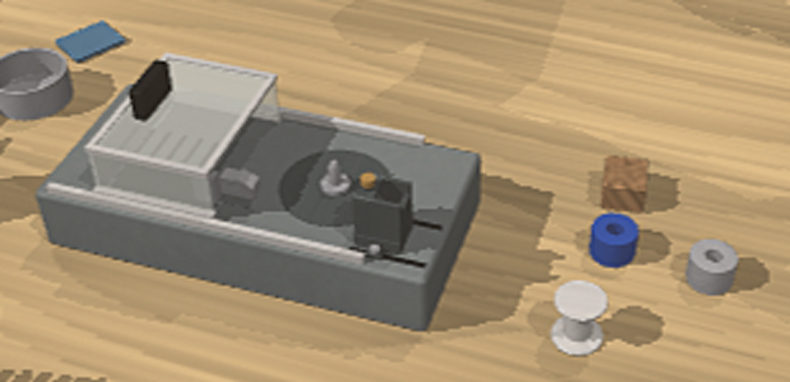

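The steel ring is at top-view crop (47,246), which is full-image pixel (208,213). The blue ring at crop (153,250) is the look-alike, because the wheel is described as steel. The spool is at crop (160,120) and the cork at (160,347). The spindle tip is at crop (448,161), the fin at (683,143), and the catch with its brass knob at (384,95).

```bash
python3 - <<'E'
from h import *
f=lambda u,v:(190+(u+.5)/2.66-.5,120+(v+.5)/2.66-.5)
g=lambda u,v:(150+(u+.5)/2.55-.5,140+(v+.5)/2.55-.5)
P=lambda n,c,p,z:print(n,at_z(c,*p,z).round(1))
im=get_image('top')
for r in regions_of('wheel','top')[:3]:
    m=r['region'];ys,xs=np.nonzero(m);print('wheel mask',r['score'],m.sum(),xs.mean(),ys.mean(),at_z('top',xs.mean(),ys.mean(),28).round(1))
for r in regions_of('spool','top')[:1]:
    ys,xs=np.nonzero(r['region']);print('spool',at_z('top',xs.mean(),ys.mean(),40).round(1))
for r in regions_of('block','top')[:1]:
    ys,xs=np.nonzero(r['region']);print('block',at_z('top',xs.mean(),ys.mean(),25).round(1))
P('wheel bore top',"top",f(46,244),30);P('wheel bore scene','scene',g(713,256),30)
P('spindle tip','top',f(449,160),95);P('tip scene','scene',g(336,163),95)
P('shoulder','top',f(447,162),71)
for n,p in dict(a=(308,66),b=(315,273),c=(765,258),d=(752,52)).items():P('corner '+n,'top',f(*p),65)
P('fin top','top',f(680,142),149)
P('knob','top',f(384,94),133)
P('hood edge L','top',f(557,60),117);P('hood edge R','top',f(568,247),117)
E
```

```text
wheel mask 0.9 286 207.46503496503496 212.2937062937063 [515.3 339.8  28. ]
wheel mask 0.57 298 247.08053691275168 214.43959731543623 [510.2 253.7  28. ]
spool [615.4 246.   40. ]
block [432.7 246.3  25. ]
wheel bore top [517.1 340.4  30. ]
wheel bore scene [519.6 342.3  30. ]
spindle tip [575.2  15.7  95. ]
tip scene [580.4  20.4  95. ]
shoulder [576.9  15.8  71. ]
corner a [655.4 125.1  65. ]
corner b [490.8 119.6  65. ]
corner c [ 500.6 -231.7   65. ]
corner d [ 664.3 -227.6   65. ]
fin top [ 579.9 -147.1  149. ]
knob [619.4  65.4 133. ]
hood edge L [647.5 -64.9 117. ]
hood edge R [506.7 -70.1 117. ]
```

```bash
cat >> h.py <<'E'
from scipy.spatial.transform import Rotation as Ro
def wray(o,u,v):
    c=get_calibration('wrist');M=np.array(c['mount'])
    dx,dy=(u-c['cx'])/c['fx'],(v-c['cy'])/c['fy'];r=np.hypot(dx,dy)
    d=np.array([dx/r*np.sin(r),dy/r*np.sin(r),np.cos(r)])
    R=Ro.from_euler('xyz',o['ee_rot'],degrees=True).as_matrix();t=np.array(o['tcp_pos'])
    return t+R@M[:3,3],R@M[:3,:3]@d
def w_at(o,u,v,z):
    p,d=wray(o,u,v);return p+d*(z-p[2])/d[2]
def wproj(o,X):
    c=get_calibration('wrist');M=np.array(c['mount'])
    R=Ro.from_euler('xyz',o['ee_rot'],degrees=True).as_matrix()
    q=R.T@(np.array(X,float)-np.array(o['tcp_pos']));q=M[:3,:3].T@(q-M[:3,3])
    a=np.arctan2(np.hypot(q[0],q[1]),q[2]);n=np.hypot(q[0],q[1])+1e-9
    return np.array([c['cx']+c['fx']*a*q[0]/n,c['cy']+c['fy']*a*q[1]/n])
E
python3 - <<'E'
from h import *
import json
Y=90
for y in (90,-90):
    print(y,[solve_ik(p,[180,0,y]) for p in ([517,341,130],[576,16,195],[579,-165,128])])
print(np.round(get_calibration('wrist')['mount'],2),get_calibration('wrist')['fx'])
S={}
ims=[]
for n,p in (('spindle',[576,16,200]),('wheel',[518,341,135])):
    goto(p,[180,0,90]);wait(.3);o=get_obs();im=get_image('wrist');save('w_'+n,im);ims.append(im)
    S[n]={k:list(map(float,o[k])) for k in('tcp_pos','ee_rot')}
    print(n,o['t'],np.round(o['tcp_pos'],1),np.round(o['ee_rot'],2))
    X=[576,16,95] if n=='spindle' else [517,341,30];print('expected px',wproj(o,X))
    for r in spot_in('wheel','wrist')[:3]:print(r)
json.dump(S,open('s.json','w'))
save('w2',cv2.resize(np.hstack(ims),(1280,400))[:, :]) 
E
python3 - <<'E'
import cv2,numpy as np
a=[cv2.imread(f'pics/w_{n}.png') for n in('spindle','wheel')]
cv2.imwrite('pics/wv.png',cv2.resize(np.vstack(a),(480,600)))
E
```

```text
90 [array([ 2.69180833e+01,  1.59454599e+01,  9.68186325e+01, -2.54444375e-14,
        6.72359075e+01,  2.69180833e+01]), array([-5.38643807,  7.1294515 , 99.827545  ,  0.        , 73.0430035 ,
       -5.38643807]), array([-22.5830107 ,  14.10089581,  99.34208545,   0.        ,
        66.55701874, -22.5830107 ])]
-90 [None, None, None]
[[   0.     -0.95   -0.33   83.66]
 [   1.      0.      0.     -0.36]
 [   0.     -0.33    0.95 -167.3 ]
 [   0.      0.      0.      1.  ]] 309.70691628693146
spindle 3.8583 [576.   16.4 200. ] [180.    -0.    90.04]
expected px [320.78157393 183.88401452]
wheel 5.5333 [518.7 340.2 135.3] [ 1.7997e+02 -1.0000e-02  8.9910e+01]
expected px [318.93419959 182.51866449]
{'extent': [320.9, 177.9, 41.6, 46.9], 'score': 0.93}
{'extent': [316.7, 256.6, 42.0, 47.5], 'score': 0.62}
```

View pics/wv.png

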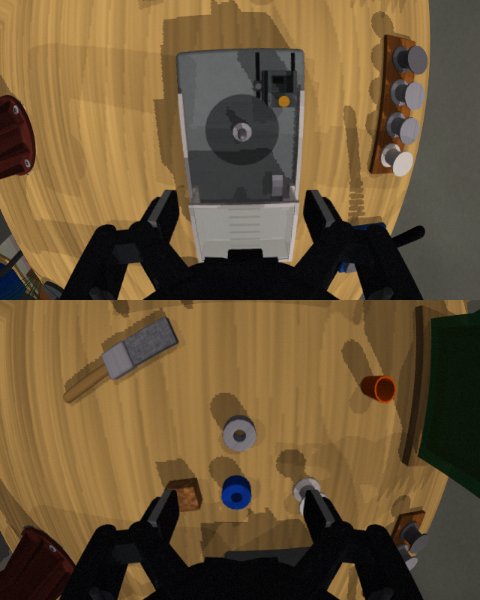

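```bash
python3 - <<'E'
import cv2,numpy as np
a=cv2.imread('pics/w_spindle.png')[145:210,285:355];b=cv2.imread('pics/w_wheel.png')[145:210,285:355]
cv2.imwrite('pics/z.png',cv2.resize(np.hstack([a,b]),None,fx=5.7,fy=5.7,interpolation=cv2.INTER_CUBIC))
E
python3 -c "
from h import *
for i in range(4):
    o=get_obs();print(o['t'],np.round(o['tcp_pos'],2),np.round(o['ee_rot'],2),np.round(o['wrist_force'],2));wait(.05)"
```

```text
5.6333 [518.38 340.48 135.17] [179.99  -0.    89.95] [-0.56  0.93  0.67]
5.6833 [518.26 340.62 135.11] [179.99  -0.    89.96] [ 0.03 -0.29 -0.6 ]
5.7333 [518.16 340.75 135.07] [180.    -0.    89.97] [-1.13 -0.26  0.11]
5.7833 [518.09 340.84 135.03] [180.     0.    89.98] [ 0.1  -0.25  0.24]
```

View pics/z.png

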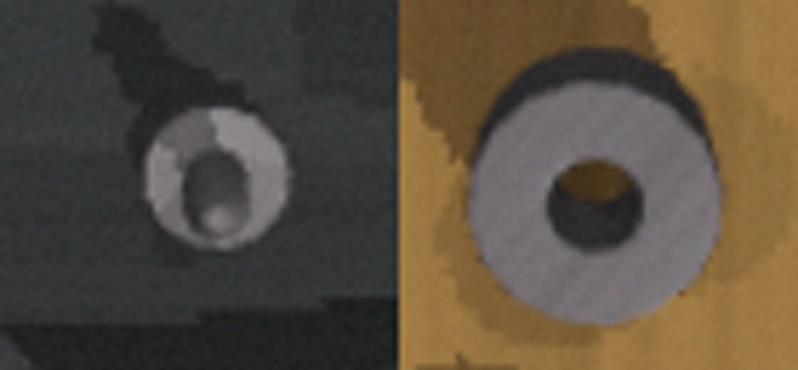

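The left crop shows the spindle: tip at (216,220), i.e. pixel (322.4,183.1), and shoulder disc centre at pixel (322.6,175.7). The right crop shows the plain grey steel head with its top face centred at pixel (318.9,180.2). This is the right one.

```bash
python3 - <<'E'
from h import *
import json
S=json.load(open('s.json'))
print('tip',w_at(S['spindle'],322.4,183.1,95),'shoulder',w_at(S['spindle'],322.6,175.7,71))
print('wheel',w_at(S['wheel'],318.9,180.3,30))
# catch knob & fin
E
```

```text
tip [577.48707812  16.75788061  95.        ] shoulder [577.76328035  17.1025167   71.        ]
wheel [516.97313509 343.1282231   30.        ]
```

```bash
python3 - <<'E'
from h import *
import json
A=[180,0,90]
grip(62,30);move_l([517.2,342.5,60],A);move_l([517.2,342.5,5],A,speed=70);wait(.3)
grip(30,35);o=get_obs();print(o['t'],o['tcp_pos'],o['grip_width'],o['grip_force'])
move_l([517.2,342.5,40],A);goto([560,200,200],A);goto([577.6,17,175],A);wait(.7)
o=get_obs();im=get_image('wrist');save('held',im);print(o['t'],o['tcp_pos'],o['ee_rot'],o['grip_width'],o['grip_force'])
print('exp wheel top px',wproj(o,np.array(o['tcp_pos'])+[0,0,25]),'tcp',wproj(o,o['tcp_pos']),'tip',wproj(o,[577.6,17,95]))
json.dump({k:list(map(float,o[k])) for k in('tcp_pos','ee_rot')},open('held.json','w'))
for r in spot_in('wheel','wrist')[:3]:print(r)
save('heldc',cv2.resize(im[150:400,200:440],None,fx=2.4,fy=2.4,interpolation=cv2.INTER_CUBIC))
E
```

```text
8.4917 [517.32369032 342.53963827   5.14335488] 29.939287947439404 0.4595169338310967
11.2167 [577.60071505  16.96754638 175.01800817] [1.79998602e+02 2.11412805e-04 8.99959887e+01] 29.98192249360484 0.0
exp wheel top px [320.37014665 255.75259297] tcp [320.48784397 234.75576298] tip [320.73087756 192.1251831 ]
```

View pics/heldc.png

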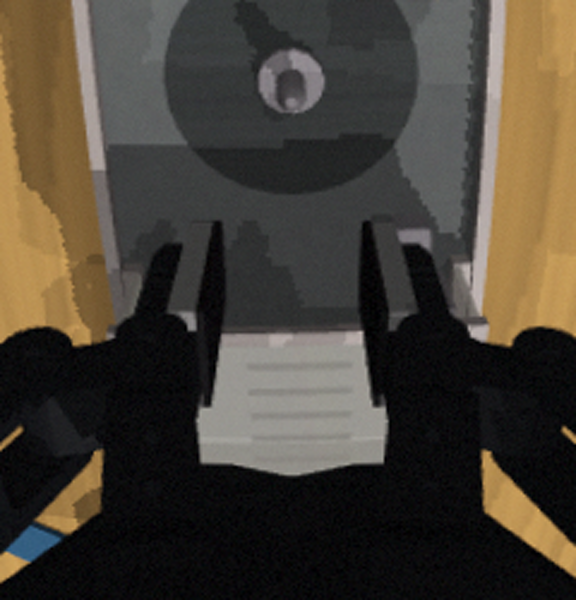

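The fingers are empty: the gap between the pads shows only the hood. I'll find out where the head is now.

```bash
python3 - <<'E'
from h import *
import json
A=[180,0,90]
im=get_image('top');save('top2',im)
for r in regions_of('wheel','top')[:3]:
    ys,xs=np.nonzero(r['region']);print('wheel',r['score'],len(xs),xs.mean(),ys.mean(),at_z('top',xs.mean(),ys.mean(),28).round(1),r['extent'])
for n in('spool','block'):
    for r in spot_in(n,'top')[:1]:print(n,r)
im2=get_image('scene');save('scene2',im2)
for r in spot_in('wheel','scene')[:3]:print(r)
a=cv2.resize(im[150:270,190:310],None,fx=3.3,fy=3.3);b=cv2.resize(im2[180:300,345:465],None,fx=3.3,fy=3.3)
save('lost',np.hstack([a,b]))
E
```

```text
wheel 0.89 326 207.49079754601226 212.67484662576686 [514.5 339.7  28. ] [207.8, 214.1, 25.3, 20.2]
wheel 0.73 296 247.06756756756758 214.4189189189189 [510.2 253.7  28. ] [248.7, 214.8, 18.6, 22.9]
spool {'extent': [250.8, 165.6, 21.8, 24.4], 'score': 0.68}
block {'extent': [249.8, 251.1, 21.9, 20.1], 'score': 0.62}
{'extent': [429.5, 242.0, 16.3, 18.6], 'score': 0.79}
{'extent': [391.2, 234.7, 20.1, 24.0], 'score': 0.73}
```

View pics/lost.png

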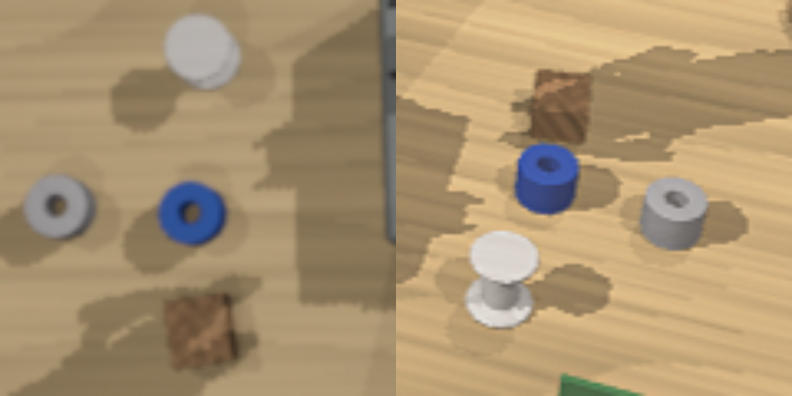

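```bash
python3 - <<'E'
from h import *
import json
o=json.load(open('held.json'));R=Ro.from_euler('xyz',o['ee_rot'],degrees=True).as_matrix();t=np.array(o['tcp_pos'])
for x in(11,0,-11):
    for h in(0,10,20,30,40,50):print(x,h,[np.round((wproj(o,t+R@np.array([x,s*15,-h]))-[200,150])*2.4) for s in(1,-1)])
o2=get_obs();print(o2['t'],o2['grip_width'],o2['tcp_pos'],grasp_offset)
E
```

```text
11 0 [array([350., 163.]), array([228., 163.])]
11 10 [array([353., 180.]), array([225., 180.])]
11 20 [array([357., 199.]), array([221., 199.])]
11 30 [array([361., 220.]), array([217., 220.])]
11 40 [array([365., 244.]), array([212., 244.])]
11 50 [array([370., 270.]), array([207., 270.])]
0 0 [array([349., 203.]), array([230., 203.])]
0 10 [array([352., 222.]), array([226., 222.])]
0 20 [array([355., 242.]), array([223., 242.])]
0 30 [array([359., 265.]), array([219., 265.])]
0 40 [array([362., 290.]), array([215., 290.])]
0 50 [array([367., 319.]), array([210., 318.])]
-11 0 [array([347., 241.]), array([231., 241.])]
-11 10 [array([350., 261.]), array([228., 261.])]
-11 20 [array([353., 283.]), array([225., 283.])]
-11 30 [array([356., 307.]), array([221., 307.])]
-11 40 [array([360., 333.]), array([218., 333.])]
-11 50 [array([364., 363.]), array([213., 362.])]
11.6167 29.863199684058042 [577.59433922  16.9385206  175.00746162] 18.700000000000003
```

The pad corners at crop (222,222) and (362,222) fit x=+11, about 30 mm behind the nominal TCP. That explains why the fingers closed above the head. I'll go back, descend deeper under force guard, and check the finger width.

```bash
cat >> h.py <<'E'
def F(n=4):
    f=[]
    for i in range(n): f.append(get_obs()['wrist_force']); wait(.01)
    return np.mean(f,0)
E
python3 - <<'E'
from h import *
import json
A=[180,0,90]
move_l([577.6,17,205],A,speed=250);grip(62,50);goto([517,342,80],A);wait(.5)
o=get_obs();im=get_image('wrist');save('w3',im);f0=F(6)
json.dump({k:list(map(float,o[k])) for k in('tcp_pos','ee_rot')},open('w3.json','w'))
move_l([517,342.5,8],A,speed=120)
for z in range(4,-14,-3):
    move_l([517,342.5,z],A,speed=40);f=F()-f0
    if f[2]>5:print('contact',z,f);break
print(z,F()-f0)
grip(36,50);o=get_obs();print(o['t'],o['tcp_pos'],o['grip_width'],o['grip_force'])
E
python3 - <<'E'
import cv2
a=cv2.imread('pics/w3.png');cv2.imwrite('pics/w3c.png',cv2.resize(a[120:370,180:460],None,fx=2.4,fy=2.4))
E
```

```text
-11 [-0.15414093 -0.07025299 -0.24126705]
17.0167 [517.52385626 342.76210866 -10.53691974] 39.70754287308939 50.7851377845509
```

View pics/w3c.png

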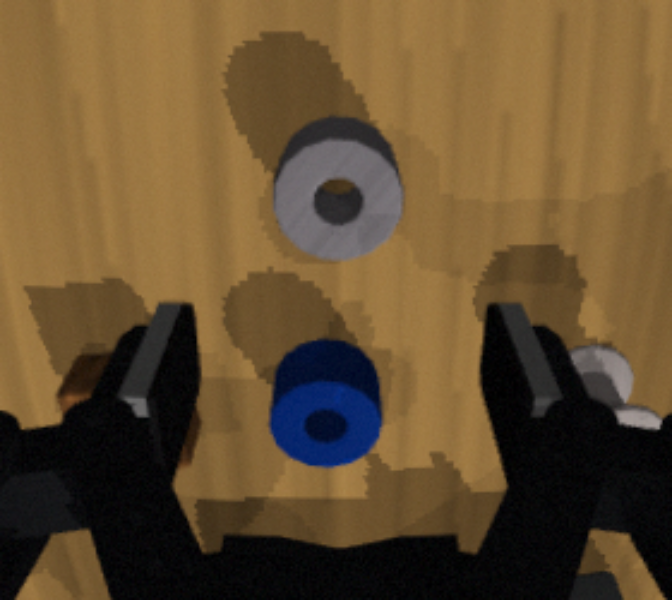

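The wheel top is at crop (338,200), i.e. pixel (320.8,203.3). The fingers now hold something at 39.7 mm with 51 N. Next I'll check the consistency by triangulating from both heights, and look while holding it.

```bash
python3 - <<'E'
from h import *
import json
S=json.load(open('s.json'));w=json.load(open('w3.json'))
for z in(0,15,30,45):print(z,w_at(S['wheel'],318.9,180.3,z).round(1),w_at(w,320.4,203.0,z).round(1))
A=[180,0,90]
move_l([517,342.5,60],A,speed=120);wait(.6)
o=get_obs();im=get_image('wrist');save('held2',im);print(o['t'],o['tcp_pos'],o['grip_width'],o['grip_force'],F(6))
json.dump({k:list(map(float,o[k])) for k in('tcp_pos','ee_rot')},open('held2.json','w'))
save('held2c',cv2.resize(im[180:340,240:400],None,fx=3.7,fy=3.7,interpolation=cv2.INTER_CUBIC))
E
```

```text
0 [516.7 334.2   0. ] [516.9 332.    0. ]
15 [516.9 338.7  15. ] [517.  337.6  15. ]
30 [517.  343.1  30. ] [517.  343.3  30. ]
45 [517.1 347.6  45. ] [517.1 349.   45. ]
18.3583 [517.02315042 342.52485643  59.96330245] 39.692864245637715 50.53854868398048 [ 0.10691616  0.1900852  -1.23827636]
```

View pics/held2c.png

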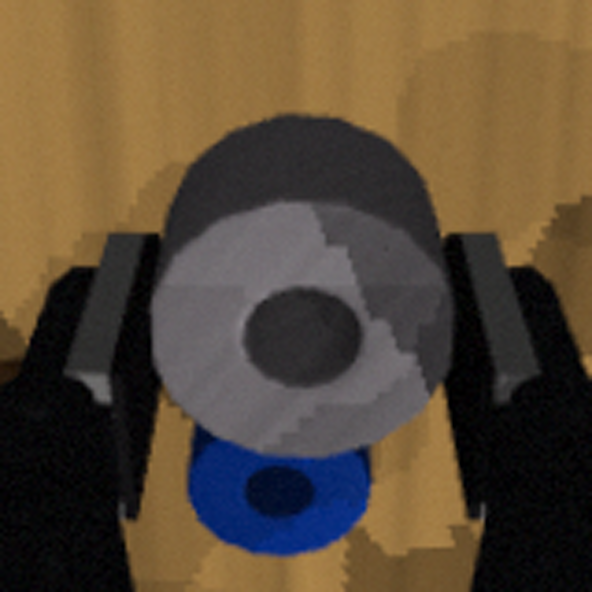

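```bash
python3 - <<'E'
from h import *
import json
o=json.load(open('held2.json'));t=np.array(o['tcp_pos'])
f=lambda u,v:(240+(u+.5)/3.7-.5,180+(v+.5)/3.7-.5)
for z in (38,40.5,42):
    print(z,'top outline',(w_at(o,*f(303,329),t[2]+z)-t).round(2),'bore',(w_at(o,*f(303,336),t[2]+z)-t).round(2))
# predicted outline for centre guess
for dy in(0,.7,1.5,3):
    a=np.linspace(0,6.283,60);c=t+[0.4,dy,40.5]
    for r in(21,7.5):
        P=np.array([wproj(o,c+[r*np.cos(k),r*np.sin(k),0]) for k in a]);P=(P-[240,180]+.5)*3.7-.5
        print(dy,r,P.min(0).round(),P.max(0).round())
E
```

```text
38 top outline [ 0.61  0.27 38.  ] bore [ 0.61 -0.85 38.  ]
40.5 top outline [ 0.6   1.88 40.5 ] bore [ 0.6   0.78 40.5 ]
42 top outline [ 0.6   2.85 42.  ] bore [ 0.6   1.76 42.  ]
0 21 [142. 199.] [461. 463.]
0 7.5 [244. 292.] [359. 387.]
0.7 21 [142. 194.] [461. 459.]
0.7 7.5 [244. 288.] [359. 383.]
1.5 21 [141. 188.] [461. 455.]
1.5 7.5 [244. 282.] [359. 378.]
3 21 [141. 177.] [462. 447.]
3 7.5 [244. 272.] [359. 369.]
```

```bash
python3 - <<'E'
from h import *
import json
o=json.load(open('held.json'));f=lambda u,v:(200+(u+.5)/2.4-.5,150+(v+.5)/2.4-.5)
print('tip',w_at(o,*f(291,98),95).round(1),'sh',w_at(o,*f(291.5,81),71).round(1))
A=[180,0,90]
move_l([517,342.5,150],A,speed=250);goto([560,200,200],A);goto([577.3,16.7,135],A);wait(.7)
o=get_obs();im=get_image('wrist');save('over',im);print(o['t'],o['tcp_pos'],o['grip_width'],F(6))
json.dump({k:list(map(float,o[k])) for k in('tcp_pos','ee_rot')},open('over.json','w'))
save('overc',cv2.resize(im[150:310,240:400],None,fx=3.7,fy=3.7,interpolation=cv2.INTER_CUBIC))
E
```

```text
tip [577.8  18.4  95. ] sh [578.   17.3  71. ]
21.1417 [577.26930998  16.66139092 134.97606615] 39.39640678343746 [-0.21447986 -0.12218006 -1.32419282]
```

View pics/overc.png

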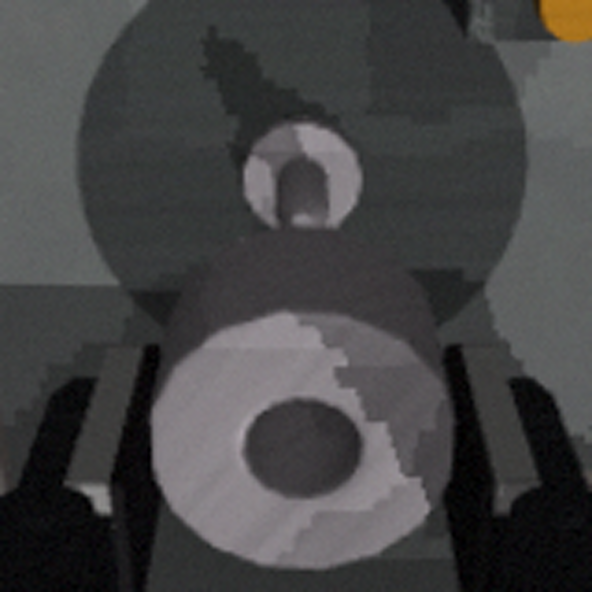

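```bash
python3 - <<'E'
from h import *
import json
o=json.load(open('over.json'));f=lambda u,v:(240+(u+.5)/3.7-.5,150+(v+.5)/3.7-.5)
t=np.array(o['tcp_pos'])
print('shoulder far edge y-13',(w_at(o,*f(303,121),71)-[0,13,0]).round(2),'L/R x',w_at(o,*f(243,176),71).round(2),w_at(o,*f(363,176),71).round(2),'disc L/R',w_at(o,*f(77,160),65).round(1),w_at(o,*f(527,160),65).round(1))
print('bore',(w_at(o,*f(303,447.5),t[2]+40.5)-t).round(2))
for c in ([577.6,17],[577.8,18]):
    a=np.linspace(0,6.283,60);P=np.array([wproj(o,[c[0]+13*np.cos(k),c[1]+13*np.sin(k),71]) for k in a]);P=(P-[240,150]+.5)*3.7-.5;print(c,P.min(0).round(),P.max(0).round(),((wproj(o,[*c,95])-[240,150]+.5)*3.7-.5).round())
E
```

```text
shoulder far edge y-13 [577.91  17.18  71.  ] L/R x [565.06  17.85  71.  ] [590.79  17.88  71.  ] disc L/R [527.8  19.4  65. ] [627.6  19.5  65. ]
bore [ 0.61  0.7  40.5 ]
[577.6, 17] [241. 122.] [362. 236.] [301. 222.]
[577.8, 18] [242. 117.] [363. 232.] [302. 217.]
```

```bash
python3 - <<'E'
from h import *
A=[180,0,90];x,y=577.3,16.7
f0=F(8)
move_l([x,y,92],A,speed=80)
z=90
while z>=60:
    move_l([x,y,z],A,speed=30);f=F(2)-f0
    if f[2]>4: print('contact',z,f,get_obs()['tcp_pos']);break
    z-=2 if z>66 else 1
f=F(6)-f0;o=get_obs();print(o['t'],z,f,o['tcp_pos'],o['grip_width'],np.round(o['moment'],2))
E
```

```text
27.1083 59 [-0.72875629 -0.03861514  3.27459628] [577.57733865  16.67329092  60.44223505] 39.22639985573016 [0.07 0.16 0.04]
```

```bash
python3 - <<'E'
from h import *
import json
A=[180,0,90]
grip(62);move_l([577.3,16.7,130],A,speed=150)
move_l([577.3,-5,190],A,speed=250);wait(.4)
o=get_obs();im=get_image('wrist');save('seat',im);print(o['t'],o['tcp_pos'],o['grip_width'],o['wrist_force'])
for r in spot_in('wheel','wrist')[:2]:print(r)
for z in(101,):
  for c in([577.9,17.3],):
    a=np.linspace(0,6.283,90)
    P=np.array([wproj(o,[c[0]+21*np.cos(k),c[1]+21*np.sin(k),z]) for k in a]);print('pred top',P.min(0),P.max(0))
    P2=np.array([wproj(o,[c[0]+21*np.cos(k),c[1]+21*np.sin(k),71]) for k in a]);print('pred all',np.minimum(P.min(0),P2.min(0)),np.maximum(P.max(0),P2.max(0)))
    print('tip',wproj(o,[*c,95]))
a=cv2.resize(im[120:270,250:400],None,fx=4,fy=4,interpolation=cv2.INTER_CUBIC)
save('seatc',a)
E
```

```text
28.8833 [576.66056491  -4.72009212 188.90330867] 62.18265114606281 [-0.56555471  0.2683874   0.38309511]
{'extent': [323.7, 163.1, 45.2, 49.5], 'score': 0.64}
pred top [297.68145471 140.0840557 ] [347.19279699 188.15410512]
pred all [297.68145471 135.01453195] [347.19279699 188.15410512]
tip [322.43117873 162.94239317]
```

View pics/seatc.png

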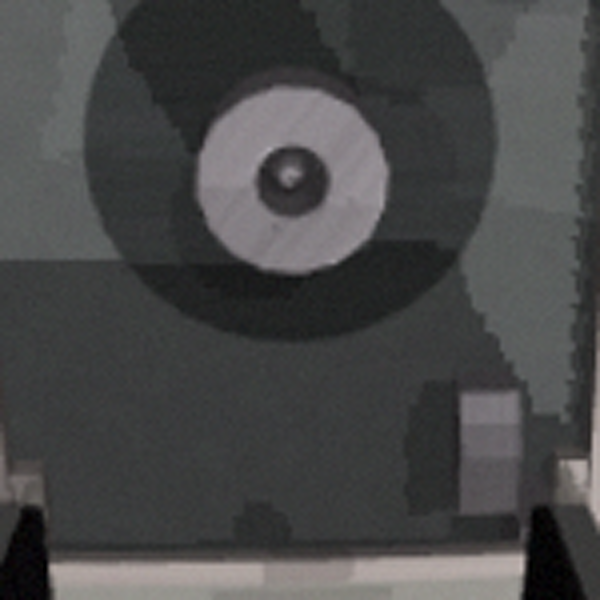

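The head is seated on the spindle, with the tip visible inside the bore at crop (292,176). The hood's leading edge is at crop row 556. I'll close the fingers and go behind the fin.

```bash
python3 - <<'E'
from h import *
o=dict(tcp_pos=[576.66,-4.72,188.9],ee_rot=[180,0,90])
e=w_at(o,250+290/4,120+554/4,117);print('edge',e,'fin',e-[-.028*85,85,0])
A=[180,0,91.6]
X=lambda y:577.8-.028*(y+53.7)
goto([X(-190),-190,200],A);grip(0,40);move_l([X(-190),-190,106],A,speed=150);wait(.3)
f0=F(10);print(get_obs()['t'],f0)
y=-184
while y<-150:
    move_l([X(y),y,106],A,speed=30);f=F(3)-f0
    if f[1]<-1.0: break
    y+=2
o=get_obs();print(o['t'],y,f,F(6)-f0,o['tcp_pos'],o['grip_width'])
np.save('f0.npy',f0)
E
```

```text
edge [578.29521128 -64.57152945 117.        ] fin [ 580.67521128 -149.57152945  117.        ]
31.5167 [-0.32393619  0.17208439  0.26677802]
36.2917 -150 [ 0.87663243 -0.13691069  0.22603719] [ 0.37982532 -0.12219616 -0.45157657] [ 580.55616932 -151.75241592  105.99974682] -0.31723729578734106
```

```bash
python3 - <<'E'
from h import *
o=get_obs();im0=cv2.cvtColor(cv2.imread('pics/top2.png'),cv2.COLOR_BGR2RGB);im=get_image('top');save('top3',im)
for r in spot_in('guard_handle','top')[:2]:print(r)
# hood edge row profile in top: brightness along columns, strip rows 195-205 
for n,i in(('before',im0),('now',im)):
    print(n,i[196:206,380:415].mean(2).mean(0).round().astype(int))
w=get_image('wrist');save('w4',w)
t=np.array(o['tcp_pos'])
g=w.mean(2)
print('tcp px',wproj(o,t),[wproj(o,t+[0,0,h]).round() for h in(10,20,30,40,50)])
print('fin top corners',[wproj(o,[580.7+s*25,-149.6+k,149]).round() for s in(-1,1) for k in(-7,7)])
for r in range(195,290,5):print(r,g[r,270:372:4].round().astype(int))
E
```

```text
{'extent': [409.6, 178.2, 74.9, 79.1], 'score': 0.69}
before [ 82  82  82  82  82  82  82  82  81  80  80  80  80  79  79  80  80  80
  80  80  80  95 132 151 152 153 155 155 153 130  80  35  27  27  27]
now [ 81  81  81  81  81  81  81  81  80  80  80  80  82 100 121 129 138 150
 155 156 156 156 154 153 153 153 153 153 153 153 153 153 153 153 153]
tcp px [320.51304841 234.74189976] [array([320., 243.]), array([320., 251.]), array([320., 261.]), array([320., 271.]), array([320., 283.])]
fin top corners [array([269., 281.]), array([268., 256.]), array([371., 283.]), array([374., 259.])]
195 [129 126 125 126 127 114 114 115 112 110 112 112 111 111 114 112 115 113
 112 113 114 112 122 129 131 129]
200 [128 127 126 128 128 127 128 127 126 128 126 127 126 128 128 124 126 128
 129 131 125 129 127 128 129 128]
205 [128 127 129 101  93  91  97  96  95  97  96  97  96  97 101  98  98  99
  97  97  95  94  93  91 102 129]
210 [127 128  42   5   4   3   9   7   7   3   1   2   7   8   6   5   5   6
   4   0   5   4   6   4   4  77]
215 [138 136   4   7   3   5   1   5   7   7   5   4   0   1   
[... 667 characters left out ...]
9   6   6   9  11   5   7   4   2  12   3   9
   4  14  13  18  13  14  14  14]
255 [141 139 142 142 121 120  71  12   8   4  50  50  27   9  49  49  49   6
   7   8 147 147 150 149 149 148]
260 [79 75 75 76 76 77 15  4  4 10 49 50 20  3 49 48 52  7 10  5 71 91 93 90
 93 96]
265 [74 74 73 77 74 76  9 12  2 25 51 48 19  8 47 49 50  4  8 12 37 92 92 93
 93 90]
270 [76 75 77 74 72 67  8  9  9 30 48 48 21  2 49 49 47  5 13  8 13 88 90 92
 89 89]
275 [75 74 74 72 75 66  6  8  6 40 49 50 14 10 42 44 51 10  9  9  8 87 89 93
 96 92]
280 [73 72 75 68 75 22 12  5  9 23 58 68 26 11 46 54 37  7  4  6  5 90 90 91
 94 92]
285 [72 73 74 76 56 10  7 10 12  8  9 15 28 10 53  7 11 11  6  9  9  5 91 90
 86 90]
```

The top image shows the hood edge moved 8.5 px, about 17 mm, so the fin is being pushed and sliding friction is below the sensor noise. The least possible travel to the ramp is 70 mm from the start. I'll move fast up to there and then step under force guard.

```bash
python3 - <<'E'
from h import *
A=[180,0,91.6];X=lambda y:577.8-.028*(y+53.7)
f0=np.load('f0.npy');y=-110
move_l([X(y),y,106],A,speed=45)
pk=0;L=[]
while y<-15:
    fine=pk>1.6
    y+=1 if fine else 2.5
    move_l([X(y),y,106],A,speed=20 if fine else 40)
    f=-(F(4)-f0)[1];L.append((y,round(f,1)))
    if f>1.6 and pk<=1.6:
        f=-(F(4)-f0)[1]
    pk=max(pk,f)
    if f>9.5: print('high');break
    if pk>3 and f<pk-2:
        f=-(F(6)-f0)[1];L.append(('re',round(f,1)))
        if f<pk-2: print('click');break
    if get_obs()['t']>55: print('time');break
o=get_obs();print(o['t'],o['tcp_pos'],pk,L)
E
```

```text
click
45.5917 [577.78942878 -53.00474277 105.99683302] 6.560793607290003 [(-107.5, np.float64(0.0)), (-105.0, np.float64(0.4)), (-102.5, np.float64(0.3)), (-100.0, np.float64(0.7)), (-97.5, np.float64(-0.4)), (-95.0, np.float64(-0.1)), (-92.5, np.float64(-0.2)), (-90.0, np.float64(0.5)), (-87.5, np.float64(0.4)), (-85.0, np.float64(0.1)), (-82.5, np.float64(0.3)), (-80.0, np.float64(0.1)), (-77.5, np.float64(0.2)), (-75.0, np.float64(-0.1)), (-72.5, np.float64(0.5)), (-70.0, np.float64(0.6)), (-67.5, np.float64(0.3)), (-65.0, np.float64(1.3)), (-62.5, np.float64(4.0)), (-61.5, np.float64(5.5)), (-60.5, np.float64(5.3)), (-59.5, np.float64(5.7)), (-58.5, np.float64(5.6)), (-57.5, np.float64(5.9)), (-56.5, np.float64(5.9)), (-55.5, np.float64(6.3)), (-54.5, np.float64(6.6)), (-53.5, np.float64(3.1)), ('re', np.float64(2.2))]
```

The force peaked at 6.6 N and fell, but 2–3 N still remains and home should be about 16 mm after the ramp start (y≈-50). So I'll creep on until the force vanishes.

```bash
python3 - <<'E'
from h import *
A=[180,0,91.6];X=lambda y:577.8-.028*(y+53.7)
f0=np.load('f0.npy');y=-53.5;L=[];lo=9
while y<-47:
    y+=.7;move_l([X(y),y,106],A,speed=15);f=-(F(6)-f0)[1];L.append((round(y,1),round(float(f),1)));lo=min(lo,f)
    if f>8 or (lo<1 and f>2.6):break
o=get_obs();print(o['t'],o['tcp_pos'],L)
E
```

```text
47.3917 [577.72508974 -50.18944634 106.02423065] [(-52.8, 0.0), (-52.1, 0.4), (-51.4, 0.4), (-50.7, 0.0), (-50.0, 1.4), (-49.3, 5.0)]
```

The force dropped to zero at -52.8 and rose to 5 N on the buffer at -49.3, so the roller is in the notch. I'll back off and check that the guard stays.

```bash
python3 - <<'E'
from h import *
A=[180,0,91.6];X=lambda y:577.8-.028*(y+53.7)
move_l([X(-75),-75,106],A,speed=80)
im1=get_image('top');move_l([X(-85),-85,260],A,speed=250);move_l([560,-200,300],A,speed=250);wait(.4)
im=get_image('top');save('end',im)
p=lambda i:i[196:206,325:375].mean(2).mean(0).round().astype(int)
print(get_obs()['t']);print(p(im1));print(p(im))
for dy in(0,):
    print('pred edge px for home', proj('top',[566,-64.6+(-50.2+11+156.6),117]))
for r in regions_of('wheel','top')[:3]:print(r['score'],r['extent'])
print('wheel exp',proj('top',[577.9,17.3,100]))
for n in('spool','block'):
    for r in spot_in(n,'top')[:1]:print(n,r)
a=im.astype(int);k=(a[...,0]>130)&(a[...,1]>70)&(a[...,1]<150)&(a[...,2]<70);k[:140]=0;k[175:]=0;k[:,:300]=0;k[:,360:]=0
ys,xs=np.nonzero(k);print('knob px',xs.mean() if len(xs) else None,ys.mean() if len(xs) else None,len(xs))
E
```

```text
49.775
[ 84  84  84  84  83  83  83  83  84  84  84  84  84  83  81  80  90 116
 130 134 145 153 153 153 153 153 152 152 152 151 150 150 150 150 150 150
 150 150 150 150 150 150 151 151 151 152 152 152 153 153]
[ 74  73  72  72  72  72  72  72  72  72  72  72  72  71  70  70  90 131
 151 149 142 137 136 136 135 135 135 135 134 133 133 133 133 132 133 132
 133 132 133 133 133 133 133 134 134 134 134 135 135 136]
pred edge px for home [340.52570009 183.04313893]
0.5 [246.6, 214.0, 18.9, 21.4]
0.26 [361.8, 177.0, 75.8, 80.2]
wheel exp [357.84973214 178.17989526]
spool {'extent': [251.1, 164.9, 24.0, 24.1], 'score': 0.96}
block {'extent': [248.9, 248.1, 20.9, 20.5], 'score': 0.7}
knob px 334.0 154.78947368421052 19
```

```bash
python3 -c "
from station import *
print(sign_off())"
```

```text
the job is handed in; nothing more can be done
None
```

The grinding head is on the spindle and the guard is caught shut at home (peak push 6.6 N, about 5 N on the buffer). The spool and cork block show no visible movement, the arm is clear, and I handed the job in at about 50 s; I could not re-check the head's seat once the hood covered it.

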